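Snap the pipe clips shut

TASK

The white waste pipe lies in two open hinged clips on the long plywood board. Press both of their covers down over the pipe until they snap in and stay shut on their own; leave the empty clip on the small board open.

Things in the scene. Friction and masses are not known exactly. Their poses are not given: they have to be found in the camera images.
- pipe_board: Fixed plywood board 140(x) x 300(y) x 18 mm carrying a white pipe, 40 mm diameter, along y in two grey clips at y = +90 and -90 mm. Origin: centre of its underside, on the bench; z up; yaw within 13 deg of square. Each clip has a flat hinged cover 60 long, 40 wide: hinge along y at x = -32 mm, 71 mm above the bench, free edge to +x. Shut, its ribbed press area is at x = +8 mm, top 74 mm high.
- cover_left (a joint): Angle of the cover at y = +90 mm, rad: 0 fully shut, positive as the free edge rises; starts at 0.4 to 0.65 (edge up 23 to 36 mm) and stays there by hinge friction. A push straight down at x = +8 mm meets it; it needs under 12 N, snaps in at about 0.08 and is then held at 0 to 0.03. Let go earlier, it springs back up to about 0.35.
- cover_right (a joint): The same for the cover at y = -90 mm on the long board. On both clips the sprung catch stands beyond the cover's free edge, centred at x = +35 mm, its top 73 mm above the bench.
- cover_spare (a joint): The same for the empty clip, alone on a small plywood board (140 x 120 x 18 mm) whose centre lies 300 to 400 mm to the left or right of the long board's centre. It starts open at 0.4 to 0.65 rad and is to stay open.
Mind the look-alikes: they are no part of the job. There is more than one size of the part that bears cover_spare; the job needs the largest.

How it is judged:
By the outcome, as a careful person would: the job done as asked, in the order asked, and still so for the second after the job is handed in, with the robot touching nothing.
It also fails if it takes over 32 s, if anything falls off the work surface, if the arm or the gripper's body presses on something with over 40 N, if the wrist force passes 120 N, or if a joint passes its speed limit or range.

ROBOT

A 7-joint arm with a two-finger parallel gripper is mounted at the origin on the work surface. World frame = base frame: x ahead of the robot, y to its left, z up, the work surface at z = 0. Lengths are in m, angles in rad, forces in N, time in s.
With the tool pointing down it reaches from about 0.425 to 0.825 m from the base axis. Payload 3.6 kg.
Tool frame: the origin (TCP) lies midway between the tips of the shut fingers; the grasp point (between the pads) lies 19 mm behind it; z points along the fingers, y is the line along which they close (so a half turn about z gives the same grasp; the last joint's range is limited). The gripper opens to 85 mm and grips with 20 to 120 N. Pads are 22 mm wide; open, the fingers measure 114 mm over their backs; the gripper's body (76 mm by 85 mm) begins 54 mm behind the grasp point. The pads swing forward as they close: fully open they stand 13 mm farther back than shut.
Start: joints at [1.256, 0.615, -0.013, 1.423, 0.008, 1.103, -0.04], TCP at [0.185, -0.623, 0.231] pointing down, gripper open.
Joint ranges: [-3.12, 3.12], [-0.3, 2.06], [-1.34, 1.32], [0.26, 2.42], [-1.36, 4.5], [0.01, 1.98], [-2.84, 2.84]. Speed limits (rad/s): [2.79, 2.79, 3.14, 3.14, 3.14, 3.14, 3.14].

INTERFACE

Orientations are given as a rotation vector (axis times angle).
In Python, from workcell import manip, grab_frame, job, outline_of gives the robot as it stands. The module is installed in compiled form; this text tells all that it offers.
- The arm moves only by the shell command python3 -m pendant 'ROWS' [OPENING] [FORCE]. ROWS is JSON, a list of rows, each an object of numbers: "x", "y", "z": the shift along the world's x, y, z in mm; "twist": the turn about the world's z in degrees. A call has 1 to 12 rows; each row is the pose to reach, as a shift and turn from the pose commanded when the call began; what a row does not reach only later rows make up. A row lasts 1/12 s, in which the tool goes at most 41.7 mm and 7.16 degrees, less where a joint would pass 70% of its speed; a pose out of reach is approached as far as the arm can. A call with a gripper value outside its range is refused whole. OPENING is the opening in per cent of the stroke, from 0 (shut) to 100 (fully open), set as the call begins (- or left out, the last holds). The fingers move at their own pace and stop on an object; FORCE is the grip in N (left out, the last holds). Time passes only in rows, so rows that repeat a pose let the fingers close. It gives the time, the measured TCP pose, the force, the opening and the grip force at its end, in the units of the state.
- manip.state(): the state, without advancing time (a new reading comes with each control period).
- grab_frame(name): name is "scene" or "top"; returns a dict with "img" (420x560x3 uint8, blue, green, red), "fx", "fy", "cx", "cy" (pixels), "eye" and "attitude" of the camera in the world. Camera axes: x right, y down, z forward; pixel columns grow to the right and rows downward; lengths in m; the calibration is good to about 2 mm. A picture is of the moment at which its call begins. There is no depth.
- job.hand_in(): hands the job in; it is judged then, once.
Trained networks look in a picture, given as the dict that the camera call returned (one of the last four; its "shot" number tells which), for a name from the list of things; names that differ only in an ending like _2 or _b are one class to them, and where a whole thing is asked for, a point or a joint stands for the part that bears it (a point fixed in the world has none). Each returns a list of dicts, best first, with "score" (0 to 1); they miss things now and then, are a little off and sometimes report something else, mostly with a low value. They report only what shows in the picture. A call takes as long as a camera call. They do not tell look-alikes from the thing itself.
- outline_of(picture, thing): "pixels" (420x560 bool, what is visible of it) and "uv" ([column, row] in pixels, amid what is visible of it).
The state is a dict: "clock": time; "joint_pos": joint angles; "joint_vel": joint speeds; "joint_efforts": joint torques, N m; "tcp_pos": TCP position; "tool_rot": TCP orientation; "ft_force": force on the tool from outside, world axes, zero at the start; "torque": the same for the moment, N m; "gripper_width": finger opening in m; "grip_force": force on a finger pad.
Only numpy, scipy, OpenCV 4.12 (cv2) and the standard library are available. Lean on these libraries where they do the work, as an engineer would, in place of code of your own. Each camera call takes 0.05 s, during which the arm holds its last target. There are 200 camera calls.

## Working session

There is one attempt and no reset: what is moved stays moved. The work goes in short steps, Python scripts to look and compute and a shell command to move; the robot and the scene stay as the last step left them, time stands still between calls to the robot, and variables do not carry over. Pictures are saved under pics/ and viewed, at most 10 in all, crops included, and the job is handed in when it is done.

```bash
mkdir -p pics
cat > h.py <<'E'
import numpy as np, cv2
from workcell import manip, grab_frame, job, outline_of
from scipy.spatial.transform import Rotation as R
def rot(p):
    a=np.array(p["attitude"],float)
    return a if a.shape==(3,3) else (R.from_rotvec(a).as_matrix() if a.size==3 else R.from_quat(a).as_matrix())
def ray(p,uv,z):
    d=rot(p)@np.array([(uv[0]-p["cx"])/p["fx"],(uv[1]-p["cy"])/p["fy"],1]); e=np.array(p["eye"]); return e+d*(z-e[2])/d[2]
def proj(p,X):
    c=(np.atleast_2d(X)-p["eye"])@rot(p); return np.c_[c[:,0]/c[:,2]*p["fx"]+p["cx"],c[:,1]/c[:,2]*p["fy"]+p["cy"]]
E
python3 - <<'E'
from h import *
ims=[]
for n in ("scene","top"):
    p=grab_frame(n); ims.append(p["img"]); print(n,p["eye"],p["attitude"],p["fx"])
    for t in ("pipe_board","cover_left","cover_spare"):
        for o in outline_of(p,t):
            ys,xs=np.nonzero(o["pixels"]); print(t,round(o["score"],2),o["uv"],xs.min(),xs.max(),ys.min(),ys.max(),ray(p,o["uv"],.05).round(3))
    cv2.imwrite(f"pics/{n}0.png",p["img"])
print(manip.state()["tool_rot"],manip.state()["tcp_pos"])
E
```

```text
scene [0.84943043 0.67499395 0.74914044] [-0.67424469 -2.58503331  1.23700826] 494.607238425721
pipe_board 0.86 [292.9, 329.7] 222 373 239 406 [0.588 0.219 0.05 ]
cover_left 0.65 [324.0, 325.8] 303 346 317 342 [0.537 0.239 0.05 ]
cover_spare 0.88 [220.4, 183.8] 212 241 175 189 [ 0.528 -0.232  0.05 ]
cover_spare 0.71 [286.0, 168.3] 278 299 163 174 [ 0.361 -0.21   0.05 ]
cover_spare 0.66 [230.1, 149.6] 222 241 145 156 [ 0.445 -0.359  0.05 ]
top [ 0.36538393 -0.02995586  0.95933996] [-2.14994374  2.20682464 -0.15668075] 417.91292350588515
pipe_board 0.67 [174.6, 170.9] 88 259 140 210 [0.564 0.172 0.05 ]
cover_left 0.61 [127.0, 171.4] 113 138 156 189 [0.565 0.275 0.05 ]
cover_spare 0.87 [350.1, 261.0] 342 358 248 273 [ 0.357 -0.207  0.05 ]
cover_spare 0.57 [337.7, 179.8] 328 350 164 197 [ 0.536 -0.188  0.05 ]
cover_spare 0.56 [413.6, 220.5] 406 423 208 231 [ 0.441 -0.352  0.05 ]
[-3.10865391e+00 -4.50444516e-01  6.20154397e-05] [ 0.18445551 -0.62312589  0.2311223 ]
```

View pics/scene0.png

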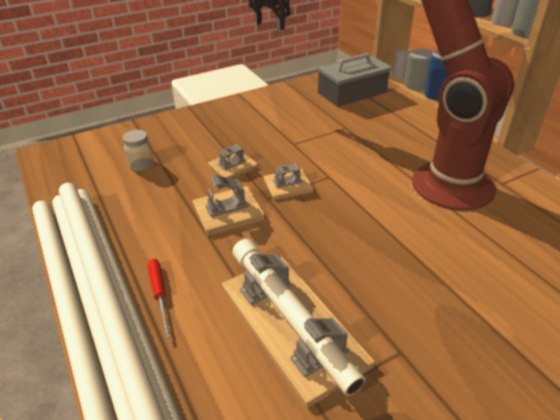

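View pics/top0.png

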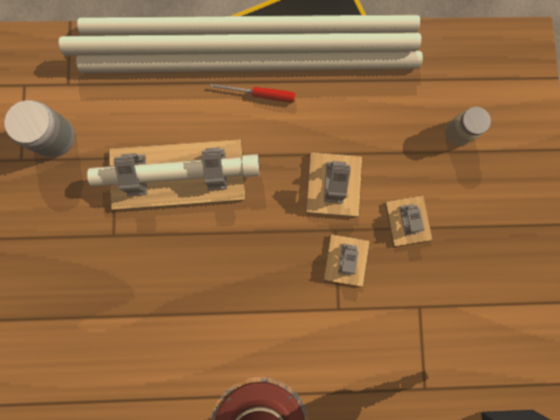

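The scene shows the long board with its pipe at about (295,325) in scene and (177,175) in top. There are three empty clips in top: (337,182) on the largest board, (349,260) and (412,220). The largest, at (337,182), is the spare: its board is about 120–140 mm and it lies about 0.36 m to the right of the long board. None of the three is to be touched. Next I fit the long board's corners and check with an enlarged crop.

```bash
cat >> h.py <<'E'
from scipy.optimize import least_squares
def W(q,L):
    L=np.atleast_2d(L); c,s=np.cos(q[2]),np.sin(q[2]); return np.c_[q[0]+c*L[:,0]-s*L[:,1],q[1]+s*L[:,0]+c*L[:,1],L[:,2]]
E
python3 - <<'E'
from h import *
C=np.array([[.07,.15,.018],[.07,-.15,.018],[-.07,-.15,.018],[-.07,.15,.018]])
p=grab_frame("top"); s=grab_frame("scene")
# board mask by colour (light plywood), in top
b=p["img"][130:220,80:265]; hsv=cv2.cvtColor(b,cv2.COLOR_BGR2HSV)
px=np.array([[110,149],[241,141],[246,202],[110,210]],float)
q=least_squares(lambda q:(proj(p,W(q,C))-px).ravel(),[.56,.17,0]).x
print("q",q.round(4),"res",(proj(p,W(q,C))-px).round(1).tolist())
def draw(p,box,k,name):
    x0,x1,y0,y1=box
    im=cv2.resize(p["img"][y0:y1,x0:x1],None,fx=k,fy=k,interpolation=cv2.INTER_CUBIC)
    f=lambda L:((proj(p,W(q,L))-[x0,y0]+.5)*k).astype(int)
    cv2.polylines(im,[f(C)],True,(0,255,0),1)
    for y in(.09,-.09):
        cv2.polylines(im,[f([[-.032,y-.02,.071],[-.032,y+.02,.071]])],False,(255,0,0),1)
        a=.5; e=[[-.032+.06*np.cos(a),y+d,.071+.06*np.sin(a)] for d in(-.02,.02)]
        cv2.polylines(im,[f(e)],False,(0,0,255),1)
        cv2.circle(im,tuple(f([[.008,y,.074]])[0].tolist()),3,(0,255,255),-1)
        cv2.circle(im,tuple(f([[.035,y,.073]])[0].tolist()),3,(255,0,255),-1)
    return im
a=draw(p,(80,270,125,220),4,"a"); b=draw(s,(210,390,230,410),3,"b")
cv2.imwrite("pics/a.png",a);cv2.imwrite("pics/b.png",b)
for y in(.09,-.09): print(W(q,[[.008,y,.074]]))
E
```

```text
q [0.5609 0.1729 0.0397] res [[-0.4, 0.0], [0.4, 0.5], [-1.1, -0.4], [1.0, -0.1]]
[[0.56529951 0.26317306 0.074     ]]
[[0.57243739 0.08331464 0.074     ]]
```

View pics/a.png

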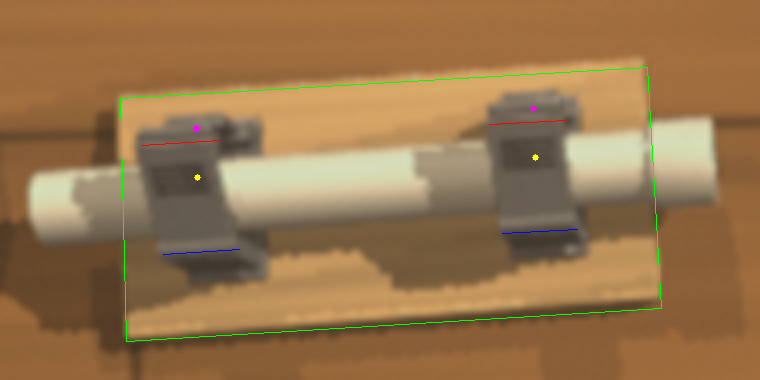

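View pics/b.png

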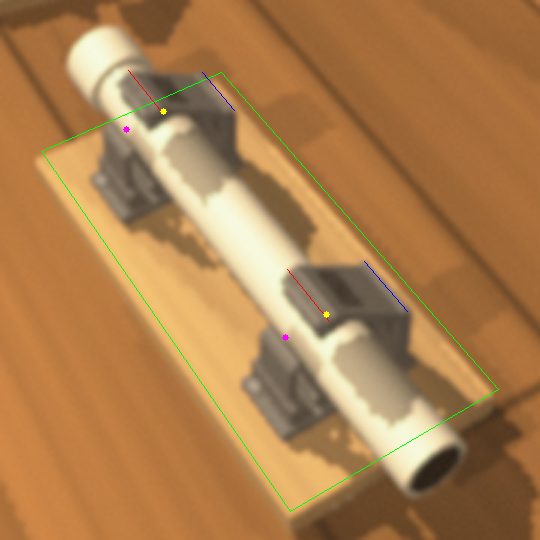

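The overlay fits in both views. In the top crop the yellow press points are at (197,177) and (535,157), on the ribbed areas. The hinges face the robot and the catches face away. The board yaw is about 2.3°. I move with shut fingers, starting with the right cover.

```bash
python3 -m pendant '[{"x":316,"y":323,"z":0,"twist":-14},{"x":316,"y":323,"twist":-14},{"x":316,"y":323,"twist":-14},{"x":316,"y":323,"twist":-14},{"x":316,"y":323,"twist":-14},{"x":316,"y":323,"twist":-14},{"x":316,"y":323,"twist":-14},{"x":316,"y":323,"twist":-14},{"x":316,"y":323,"twist":-14},{"x":316,"y":323,"twist":-14},{"x":316,"y":323,"twist":-14},{"x":316,"y":323,"twist":-14}]' 0 40
```

```text
$[1]: bad value
```

```bash
python3 -m pendant '[{"x":316,"y":323,"z":0,"twist":-14},{"x":316,"y":323,"z":0,"twist":-14},{"x":316,"y":323,"z":0,"twist":-14},{"x":316,"y":323,"z":0,"twist":-14},{"x":316,"y":323,"z":0,"twist":-14},{"x":316,"y":323,"z":0,"twist":-14},{"x":316,"y":323,"z":0,"twist":-14},{"x":316,"y":323,"z":0,"twist":-14},{"x":316,"y":323,"z":0,"twist":-14},{"x":316,"y":323,"z":0,"twist":-14},{"x":316,"y":323,"z":0,"twist":-14},{"x":316,"y":323,"z":0,"twist":-14}]' 0 40
```

```text
clock: 1.5
tcp_pos: [0.508, -0.2903, 0.2314]
tool_rot: [-3.134, -0.093, -0.009]
ft_force: [0.4, 0.3, 0.4]
gripper_width: -0.0002
grip_force: 0.0
```

```bash
python3 -m pendant '[{"x":72,"y":383,"z":0,"twist":-1},{"x":72,"y":383,"z":0,"twist":-1},{"x":72,"y":383,"z":0,"twist":-1},{"x":72,"y":383,"z":0,"twist":-1},{"x":72,"y":383,"z":0,"twist":-1},{"x":72,"y":383,"z":0,"twist":-1},{"x":72,"y":383,"z":-30,"twist":-1},{"x":72,"y":383,"z":-60,"twist":-1},{"x":72,"y":383,"z":-90,"twist":-1},{"x":72,"y":383,"z":-90,"twist":-1},{"x":72,"y":383,"z":-90,"twist":-1},{"x":72,"y":383,"z":-90,"twist":-1}]'; python3 -c "
from h import *
for i in range(3): p=grab_frame('top')
s=grab_frame('scene')
st=manip.state();print(st['tcp_pos'],st['tool_rot'],st['ft_force'])
a=cv2.resize(p['img'][110:230,80:280],None,fx=2,fy=2);b=cv2.resize(s['img'][200:400,200:400],None,fx=2,fy=2)
cv2.imwrite('pics/c.png',np.hstack([cv2.copyMakeBorder(a,0,160,0,0,0),b]))"
```

```text
clock: 2.5
tcp_pos: [0.5709, 0.0857, 0.139]
tool_rot: [-3.14, -0.049, 0.008]
ft_force: [-0.0, -0.1, -1.1]
gripper_width: -0.0001
grip_force: 0.0
[0.57358935 0.08028741 0.14271694] [3.14024435 0.03544917 0.00449175] [ 0.109478   -0.28770747  0.32082697]
```

View pics/c.png

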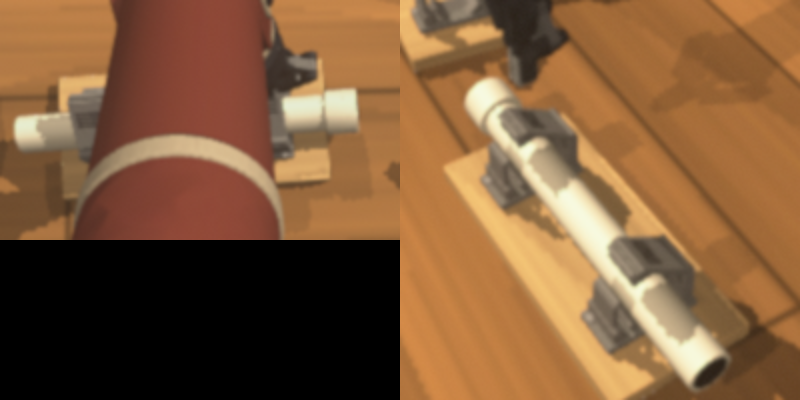

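The right-hand view shows the shut fingertips at crop (520,80), above the right cover at crop (540,130), with nothing touching yet. I press down in stages.

```bash
python3 -c "
from h import *
s=grab_frame('scene');print((proj(s,[manip.state()['tcp_pos']])-200)*2+[400,0])"; python3 -m pendant '[{"x":0,"y":0,"z":-10,"twist":0},{"x":0,"y":0,"z":-20,"twist":0},{"x":0,"y":0,"z":-28,"twist":0},{"x":0,"y":0,"z":-36,"twist":0},{"x":0,"y":0,"z":-44,"twist":0},{"x":0,"y":0,"z":-50,"twist":0},{"x":0,"y":0,"z":-56,"twist":0},{"x":0,"y":0,"z":-60,"twist":0},{"x":0,"y":0,"z":-62,"twist":0},{"x":0,"y":0,"z":-62,"twist":0}]'
```

```text
[[522.8643148   78.48240932]]
clock: 3.58
tcp_pos: [0.5729, 0.0829, 0.0794]
tool_rot: [-3.141, -0.041, -0.001]
ft_force: [0.1, 0.3, 1.9]
gripper_width: 0.0002
grip_force: 0.8
```

```bash
python3 -m pendant '[{"x":0,"y":0,"z":-2,"twist":0},{"x":0,"y":0,"z":-4,"twist":0},{"x":0,"y":0,"z":-5,"twist":0},{"x":0,"y":0,"z":-6,"twist":0},{"x":0,"y":0,"z":-6,"twist":0}]'
```

```text
clock: 4.0
tcp_pos: [0.5724, 0.0828, 0.0741]
tool_rot: [-3.141, -0.041, 0.0]
ft_force: [-0.3, 0.1, 7.6]
gripper_width: 0.0004
grip_force: 3.7
```

```bash
python3 -m pendant '[{"x":0,"y":0,"z":-1,"twist":0},{"x":0,"y":0,"z":-2,"twist":0},{"x":0,"y":0,"z":-3,"twist":0},{"x":0,"y":0,"z":-3,"twist":0}]'
```

```text
clock: 4.33
tcp_pos: [0.5725, 0.0828, 0.0739]
tool_rot: [-3.141, -0.041, -0.001]
ft_force: [-5.7, -0.5, 23.1]
gripper_width: 0.0002
grip_force: 11.6
```

The stop is hard at 73.9 mm, so the cover is shut. Next is the left cover.

```bash
python3 -m pendant '[{"x":0,"y":0,"z":30,"twist":0},{"x":0,"y":0,"z":70,"twist":0},{"x":-3,"y":40,"z":72,"twist":0},{"x":-4,"y":80,"z":72,"twist":0},{"x":-5,"y":120,"z":72,"twist":0},{"x":-7,"y":160,"z":72,"twist":0},{"x":-7,"y":180,"z":72,"twist":0},{"x":-7,"y":180,"z":72,"twist":0},{"x":-7,"y":180,"z":72,"twist":0},{"x":-7,"y":180,"z":62,"twist":0},{"x":-7,"y":180,"z":52,"twist":0},{"x":-7,"y":180,"z":44,"twist":0}]'
python3 -m pendant '[{"x":0,"y":0,"z":-8,"twist":0},{"x":0,"y":0,"z":-16,"twist":0},{"x":0,"y":0,"z":-24,"twist":0},{"x":0,"y":0,"z":-30,"twist":0},{"x":0,"y":0,"z":-34,"twist":0},{"x":0,"y":0,"z":-37,"twist":0},{"x":0,"y":0,"z":-40,"twist":0},{"x":0,"y":0,"z":-41,"twist":0},{"x":0,"y":0,"z":-41,"twist":0}]'
```

```text
clock: 5.33
tcp_pos: [0.5653, 0.26, 0.1126]
tool_rot: [3.139, 0.036, -0.003]
ft_force: [-0.6, 0.3, 0.7]
gripper_width: 0.0001
grip_force: 0.0
clock: 6.08
tcp_pos: [0.5659, 0.2628, 0.0741]
tool_rot: [-3.141, -0.041, -0.002]
ft_force: [-0.6, -0.9, 5.2]
gripper_width: -0.0002
grip_force: 2.5
```

```bash
python3 -m pendant '[{"x":0,"y":0,"z":-1,"twist":0},{"x":0,"y":0,"z":-2,"twist":0},{"x":0,"y":0,"z":-3,"twist":0},{"x":0,"y":0,"z":-3,"twist":0}]'
python3 -m pendant '[{"x":0,"y":0,"z":30,"twist":0},{"x":0,"y":0,"z":70,"twist":0},{"x":0,"y":0,"z":110,"twist":0},{"x":0,"y":40,"z":150,"twist":0},{"x":0,"y":80,"z":150,"twist":0},{"x":0,"y":120,"z":150,"twist":0},{"x":0,"y":160,"z":150,"twist":0},{"x":0,"y":200,"z":150,"twist":0},{"x":0,"y":200,"z":150,"twist":0},{"x":0,"y":200,"z":150,"twist":0}]'; python3 -c "
from h import *
p=grab_frame('top');s=grab_frame('scene')
a=cv2.resize(p['img'][120:220,80:370],None,fx=1.38,fy=1.38);b=cv2.resize(s['img'][170:410,190:390],None,fx=2,fy=2)
a=cv2.copyMakeBorder(a,0,480-a.shape[0],0,0,0)
cv2.imwrite('pics/d.png',np.hstack([a[:,:400],b]))"
```

```text
clock: 6.42
tcp_pos: [0.566, 0.2629, 0.074]
tool_rot: [-3.141, -0.041, -0.003]
ft_force: [-5.0, -3.0, 17.8]
gripper_width: 0.0
grip_force: 9.3
clock: 7.25
tcp_pos: [0.5621, 0.4677, 0.2184]
tool_rot: [-3.139, -0.053, 0.006]
ft_force: [-0.2, -1.0, 0.3]
gripper_width: 0.0001
grip_force: 0.0
```

View pics/d.png

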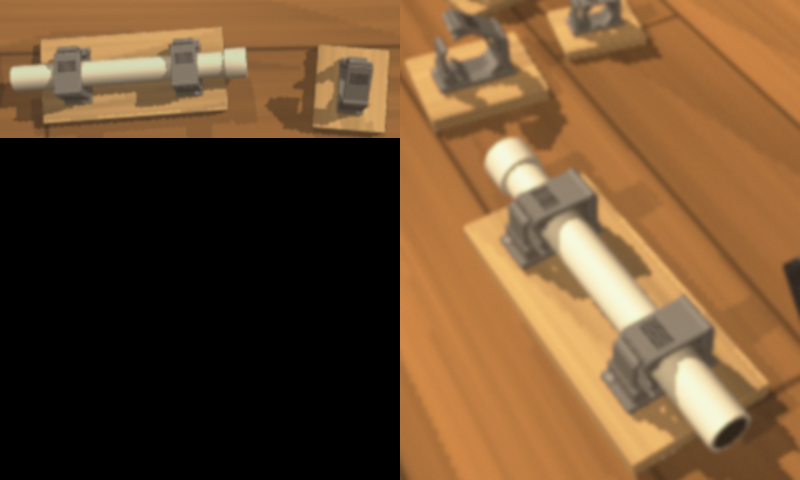

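Both covers on the long board lie flat and latched with the arm away, at crop (555,205) and (665,330). The spare clip's cover at crop (480,25) is still open. I hand the job in.

```bash
python3 -c "
from h import *
print(job.hand_in())"
```

```text
the job is handed in; nothing more can be done
None
```

The job is handed in: both covers on the long board snapped shut and stayed flat over the pipe once the arm had moved away, the spare clip is still open, and it took about 7.5 s; no verdict was returned.

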